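# Set a bench shaker four clicks faster and start it

### The job

With a fingertip, push the orange peg so that the shaker's click-stop dial turns clockwise (seen from above) exactly four clicks from where it stands, and leave it resting in that click. Then press the green start key fully down and let it spring back. Push gently (only a few newtons are needed), do not grip or lift anything, do not press the key before the dial is set, and leave the tube rack, bottle, cup and tip box where they stand.

Things in the scene. Friction and masses are not known exactly. Their poses are not given: they have to be found in the camera images.
- shaker: cream bench shaker, fixed to the bench, 340 x 300 mm, deck 70 mm high. Origin on the bench right under the dial's axis; x points from the front edge (85 mm in front of the origin) to the rear edge (255 mm behind it), y to the left, z up. A black rubber platform, top 82 mm high, lies on its rear from 90 to 240 mm behind the origin.
- dial_axis (a point): centre of the dial's top face, 82 mm above the bench; the dial turns about the vertical through it. The dial is a black disc 84 mm in diameter that stands 12 mm above the deck; eight white dots on the deck, 30 degrees apart, on a circle of radius 50 mm, mark its eight click positions, and the peg points at one of them.
- dial_peg (a point): centre of the top of the orange finger peg, an upright round pin 12 mm in diameter that stands 22 mm above the dial's top face (its top is 104 mm above the bench), 32 mm from the dial's axis; it goes round with the dial.
- dial (a joint): angle of the dial in rad, growing clockwise from above; 0 = peg 105 degrees anticlockwise of the shaker's x axis. Eight rests, 0 to 3.665, 0.524 (30 degrees) apart, stops just outside; it starts in one of the first three. Leaving a rest takes about 5 N at the peg, falling to nothing half way; there the dial snaps on by itself, ahead of the finger, into the next rest. Let go sooner, it springs back.
- start_top (a point): centre of the top of the round green start key, 30 mm in diameter, 105 mm to the right of the dial's axis (shaker's -y) and 5 mm towards the front, in a grey housing whose rim is 82 mm above the bench; the key stands 10 mm above it (92 mm above the bench), so pressed fully down it is still 4 mm proud.
- start (a joint): travel of the start key in m, 0 = up, 0.006 = fully down, which takes 5 N; it springs back when let go
- rack: blue tube rack, 60 x 140 x 30 mm with capped tubes up to 60 mm above its underside, loose on the rubber platform; origin at the centre of its underside. Not to be moved.
- reagent: loose bottle with a blue cap, 56 mm in diameter, 130 mm tall, left of the shaker; origin at the centre of its underside. Not to be moved.
- cup: loose sample jar with a red cap, 62 mm in diameter, 70 mm tall, right of the shaker; origin at the centre of its underside. Not to be moved.
- tipbox: loose grey tip box with a pale blue lid, 80 x 120 x 62 mm, right of the shaker; origin at the centre of its underside. Not to be moved.

How it is judged:
By the outcome, as a careful person would: the job done as asked, in the order asked, and still so for the second after the job is handed in, with the robot touching nothing.
It also fails if it takes over 54 s, if anything falls off the work surface, if the arm or the gripper's body presses on something with over 40 N, if the wrist force passes 120 N, or if a joint passes its speed limit or range.

### The arm

A 7-joint arm with a two-finger parallel gripper is mounted at the origin on the work surface. World frame = base frame: x ahead of the robot, y to its left, z up, the work surface at z = 0. Lengths are in mm, angles in rad, forces in N, time in s.
With the tool pointing down it reaches from about 400 to 875 mm from the base axis. Payload 4.4 kg.
Tool frame: the origin (TCP) lies midway between the tips of the shut fingers; the grasp point (between the pads) lies 19 mm behind it; z points along the fingers, y is the line along which they close (so a half turn about z gives the same grasp; the last joint's range is limited). The gripper opens to 85 mm and grips with 20 to 120 N. Pads are 22 mm wide; open, the fingers measure 114 mm over their backs; the gripper's body (76 mm by 85 mm) begins 54 mm behind the grasp point. The pads swing forward as they close: fully open they stand 13 mm farther back than shut.
Start: joints at [-1.205, 0.628, 0.038, 1.517, -0.027, 0.996, -0.02], TCP at [272.008, 590.364, 231.313] pointing down, gripper open.
Joint ranges: [-3.06, 3.06], [-0.37, 2.12], [-1.25, 1.32], [0.18, 2.47], [-1.1, 4.24], [0.23, 1.98], [-2.94, 2.94]. Speed limits (rad/s): [2.57, 2.57, 3.14, 3.14, 3.14, 3.14, 3.14].

### API

Orientations are given as a unit quaternion [w, x, y, z].
In Python, from rig import robot gives the robot as it stands. The module is installed in compiled form; this text tells all that it offers.
- The arm moves only by the shell command python3 -m inch 'ROWS' [FORCE]. ROWS is JSON, one flat list of numbers, 5 for each row, row after row: the shift along the tool's x, y, z in cm, then the turn about the tool's z in rad, then the finger opening in cm, from 0 to 8.54. In form: [x, y, z, spin, fingers, x, y, z, spin, fingers, ...]. A call has 1 to 10 rows; each row shifts and turns the commanded pose from where the row before left it, along the tool's axes as they then stand; what a row does not reach is not made up. A row lasts 1/12 s, in which the tool goes at most 41.7 mm and 7.16 degrees, less where a joint would pass 70% of its speed; a pose out of reach is approached as far as the arm can. A call with a gripper value outside its range is refused whole. The fingers move at their own pace and stop on an object; FORCE is the grip in N (left out, the last holds). Time passes only in rows, so rows that do not move let the fingers close. It gives the time, the measured TCP pose, the force, the opening and the grip force at its end, in the units of the state.
- robot.observe(): the state, without advancing time (a new reading comes with each control period).
- robot.get_image(name): name is "scene" or "top"; returns the picture (480x640x3 uint8, blue, green, red); there is no depth.
- robot.camera_params(name): a dict with "K" (3x3 intrinsics, pixels), "dist_coeffs" ([k1, k2, p1, p2, k3] as OpenCV has them; the pictures are not rectified), "xyz" and "attitude" of the camera in the world. Camera axes: x right, y up, looking along -z (the intrinsics and any distortion apply to the point x, -y, -z); pixel columns grow to the right and rows downward; lengths in mm; the calibration is good to about 2 mm. A picture is of the moment at which its call begins. camera_params takes no time and is no camera call.
- robot.hand_in(): hands the job in; it is judged then, once.
The state is a dict: "t": time; "qpos": joint angles; "qd": joint speeds; "tau": joint torques, N m; "tool_pos": TCP position; "tcp_rot": TCP orientation; "wrist_force": force on the tool from outside, world axes, zero at the start; "torque": the same for the moment, N m; "width": finger opening in mm; "finger_force": force on a finger pad.
Only numpy, scipy, OpenCV 4.12 (cv2) and the standard library are available. Lean on these libraries where they do the work, as an engineer would, in place of code of your own. Each camera call takes 0.05 s, during which the arm holds its last target. There are 200 camera calls.

## Working session

There is one attempt and no reset: what is moved stays moved. The work goes in short steps, Python scripts to look and compute and a shell command to move; the robot and the scene stay as the last step left them, time stands still between calls to the robot, and variables do not carry over. Pictures are saved under pics/ and viewed, at most 10 in all, crops included, and the job is handed in when it is done.

```bash
mkdir -p pics
python3 - <<'E'
from rig import robot
import cv2
for n in("scene","top"):
    cv2.imwrite(f"pics/{n}0.png",robot.get_image(n)); print(n,robot.camera_params(n))
print(robot.observe())
E
```

```text
scene {'K': array([[523.069318  ,   0.        , 318.10715062],
       [  0.        , 523.069318  , 241.77686914],
       [  0.        ,   0.        ,   1.        ]]), 'dist_coeffs': array([-0.08514764,  0.        ,  0.        ,  0.        ,  0.        ]), 'xyz': array([1180.31999628, -540.66441596,  743.49351603]), 'attitude': array([0.82923295, 0.39185523, 0.16215415, 0.36404426])}
top {'K': array([[526.41157991,   0.        , 315.94971108],
       [  0.        , 526.41157991, 240.96532358],
       [  0.        ,   0.        ,   1.        ]]), 'dist_coeffs': array([-0.14643033,  0.        ,  0.        ,  0.        ,  0.        ]), 'xyz': array([ 414.41705391,   48.70090537, 1234.13217206]), 'attitude': array([ 0.70897163,  0.05653929, -0.05564398, -0.70076122])}
{'t': 0.1, 'qpos': array([-1.20477509,  0.62927124,  0.03847211,  1.51825523, -0.02702123,
        0.99630421, -0.02002165]), 'qd': array([-0.00097124, -0.00121229, -0.00047131, -0.00371   , -0.00108603,
        0.00358914, -0.00075933]), 'tau': array([ 2.63740643e-03, -5.64539909e+01,  1.23054519e+00, -1.93976086e+01,
        1.13716285e-02,  5.51373028e-03, -1.43243470e-07]), 'tool_pos': array([271.78973099, 589.83671799, 230.47421878]), 'tcp_rot': array([-1.76191944e-04,  2.14263797e-01,  9.76775453e-01, -8.41441679e-04]), 'wrist_force': array([ 0.459687  ,  0.14443482, -0.67252304]), 'torque': array([-0.00754671, -0.0349022 , -0.00013206]), 'finger_force': 0.0, 'width': 85.2050196326507}
```

View pics/top0.png

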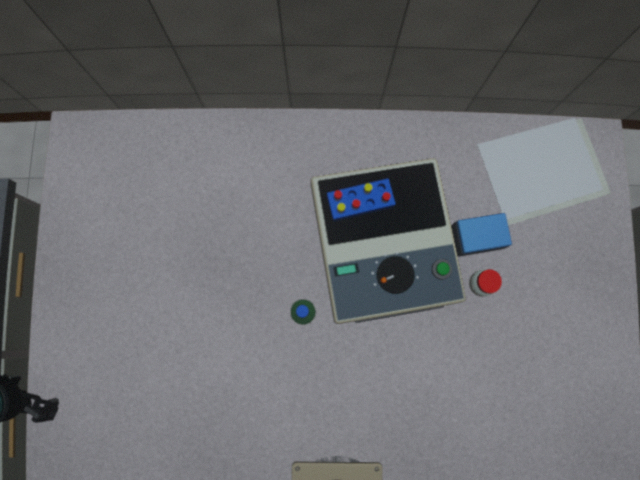

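View pics/scene0.png

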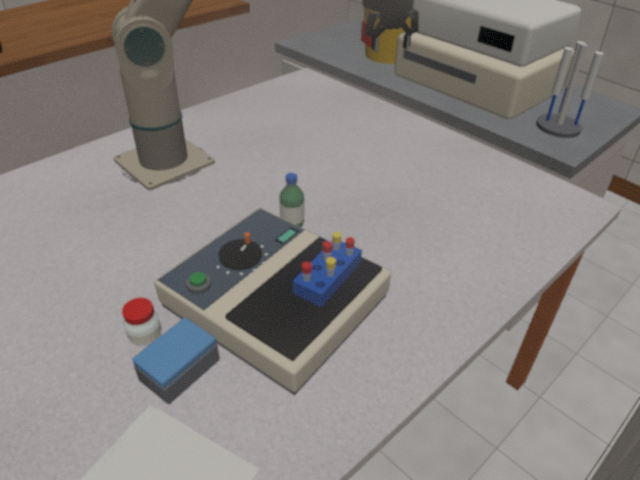

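The top view shows the dial at about (395,275), the peg at (384,280), the key at (443,269), the bottle at (303,312) and the jar at (487,282). In the scene view the peg is at (248,238) and the key at (198,279).

```bash
cat > h.py <<'E'
from rig import robot
import cv2,numpy as np
from scipy.spatial.transform import Rotation as R
def cam(n):
    p=robot.camera_params(n); q=p['attitude']
    return p['K'],p['dist_coeffs'],p['xyz'],R.from_quat(q[[1,2,3,0]]).as_matrix()@np.diag([1,-1,-1])
def ray(n,u,v,z):
    K,d,c,M=cam(n); a=cv2.undistortPoints(np.array([[[u,v]]],float),K,d)[0,0]
    r=M@np.r_[a,1]; return c+r*(z-c[2])/r[2]
def proj(n,P):
    K,d,c,M=cam(n); return cv2.projectPoints(np.atleast_2d(P).astype(float),cv2.Rodrigues(M.T)[0],-M.T@c,K,d)[0][:,0]
def blob(im,lo,hi,box):
    h=cv2.cvtColor(im,cv2.COLOR_BGR2HSV); m=cv2.inRange(h,lo,hi); k=np.zeros_like(m); x0,y0,x1,y1=box
    k[y0:y1,x0:x1]=m[y0:y1,x0:x1]; M=cv2.moments(k,True); return M['m10']/max(M['m00'],1),M['m01']/max(M['m00'],1),M['m00']
E
python3 - <<'E'
from h import *
t=cv2.imread('pics/top0.png'); s=cv2.imread('pics/scene0.png')
for n,im,kb,pb in(("top",t,(430,255,458,283),(372,265,395,290)),("scene",s,(180,262,215,295),(238,226,258,250))):
    g=blob(im,(50,120,50),(80,255,255),kb); o=blob(im,(3,130,80),(18,255,255),pb)
    print(n,g,ray(n,*g[:2],91),o,ray(n,*o[:2],103 if n=='top' else 95))
h=cv2.cvtColor(t,cv2.COLOR_BGR2HSV)
c=cv2.resize(t[225:330,310:475],None,fx=4.8,fy=4.8,interpolation=cv2.INTER_CUBIC); 
cv2.imwrite('pics/crop.png',c)
# shaker outline corners on deck, by eye
C=[ray("top",*p,70)[:2] for p in((313,178),(436,161),(463,301),(337,322))]; print(C)
for i in range(4): print(np.linalg.norm(C[i]-C[i-1]),np.degrees(np.arctan2(*(C[i]-C[i-1])[::-1])))
E
```

```text
top (442.5615384615385, 268.1384615384615, 130.0) [ 540.17687721 -228.09629245   91.        ] (383.3076923076923, 279.5769230769231, 26.0) [512.89902494 -95.10637329 103.        ]
scene (197.01408450704224, 278.19718309859155, 71.0) [ 544.8625519  -230.40833539   91.        ] (246.85365853658536, 237.58536585365854, 41.0) [516.76929335 -96.84020226  95.        ]
[array([746.69283961,  59.72786305]), array([ 792.1388248 , -225.27556735]), array([ 469.14110897, -278.09723767]), array([421.37769116,   2.99802099])]
330.224500592101 9.89201105978006
288.6040417407235 -80.94002280421279
327.2883335579469 -170.71230647652067
285.12433870292705 99.64353317874945
```

View pics/crop.png

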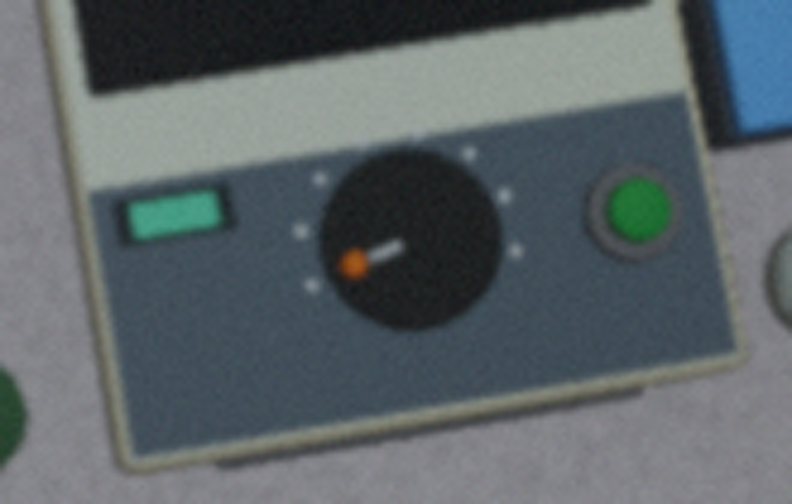

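The crop shows the peg at the first dot (312,285), which is rest 0. The target is the 5th dot, about (415,140). The geometry agrees with yaw ≈ 9.8°, axis ≈ (529,-125), peg ≈ (515.5,-96) and key ≈ (541.5,-229). I'll shut the fingers, spin so the tool's -x faces world 17°, and travel over.

```bash
cat >> h.py <<'E'
def go(x,y,z,head=None):
    "cm shift in tool axes to a world TCP target at present orientation; spin (rad) to bring -x axis to heading deg"
    o=robot.observe(); q=o['tcp_rot']; r=R.from_quat(q[[1,2,3,0]]); M=r.as_matrix()
    h=np.degrees(np.arctan2(-M[1,0],-M[0,0])); 
    print('t',round(o['t'],2),'tcp',o['tool_pos'].round(1),'head',h.round(1),'F',o['wrist_force'].round(2),'q7',o['qpos'][6].round(2))
    if head is not None: print('spin',(-np.radians((head-h+180)%360-180)).round(3)); M=np.c_[[-np.cos(np.radians(head)),-np.sin(np.radians(head)),0],[-np.sin(np.radians(head)),np.cos(np.radians(head)),0],[0,0,-1]]
    print('shift cm',(M.T@(np.array([x,y,z])-o['tool_pos'])/10).round(2))
E
python3 -m inch '[0,0,0,-0.12,0, 0,0,0,-0.12,0, 0,0,0,-0.12,0, 0,0,0,-0.12,0, 0,0,0,-0.12,0, 0,0,0,-0.12,0, 0,-3,0,0,0, 0,-3.5,0,0,0, 0,-3.5,0,0,0, 0,-3.5,0,0,0]' 20
python3 -m inch '[0,-3.5,0,0,0,0,-3.5,0,0,0,0,-3.5,0,0,0,0,-3.5,0,0,0,0,-3.5,0,0,0,0,-3.5,0,0,0,0,-3.5,0,0,0,0,-3.5,0,0,0,0,-3.5,0,0,0,0,-3.5,0,0,0]'
python3 -c "
from h import *
go(492,-106,200,17)"
```

```text
t: 0.93
tool_pos: [310.4, 459.1, 230.7]
tcp_rot: [-0.0, -0.144, 0.99, -0.0]
wrist_force: [1.5, -0.2, 0.8]
width: -0.0
finger_force: 0.0
t: 1.77
tool_pos: [409.8, 123.6, 231.2]
tcp_rot: [-0.0, -0.144, 0.99, -0.0]
wrist_force: [-0.3, 0.3, 0.7]
width: 0.1
finger_force: 0.0
t 1.77 tcp [409.8 123.6 231.2] head 16.5 F [-0.28  0.32  0.71] q7 1.43
spin -0.008
shift cm [ -1.15 -24.36   3.12]
```

```bash
python3 -m inch '[-0.2,-3.5,0,0,0,-0.2,-3.5,0,0,0,-0.2,-3.5,0,0,0,-0.2,-3.5,0,0,0,-0.2,-3.5,0,0,0,-0.1,-3,0,0,0,0,-2.5,1,0,0,0,-1.2,2,0,0,0,0,0,0,0,0,0,0,0,0]'
python3 - <<'E'
from h import *
go(492,-106,91)
for n in("scene","top"):
    im=robot.get_image(n); u,v=proj(n,[515,-96,95])[0].astype(int); u=max(u,80);v=max(v,60)
    cv2.imwrite(f'pics/{n}1.png',cv2.resize(im[v-60:v+60,u-80:u+80],None,fx=2.5 ,fy=2.5,interpolation=cv2.INTER_CUBIC)); print(u,v)
cv2.imwrite('pics/both1.png',np.hstack([cv2.imread('pics/scene1.png'),cv2.imread('pics/top1.png')]))
E
```

```text
t: 2.6
tool_pos: [488.1, -103.7, 200.3]
tcp_rot: [-0.002, -0.143, 0.99, 0.001]
wrist_force: [-0.4, -0.0, -0.5]
width: -0.4
finger_force: 0.0
t 2.6 tcp [ 488.1 -103.7  200.3] head 16.4 F [-0.37 -0.03 -0.53] q7 1.96
shift cm [-0.34 -0.35 10.93]
246 236
383 278
```

View pics/both1.png

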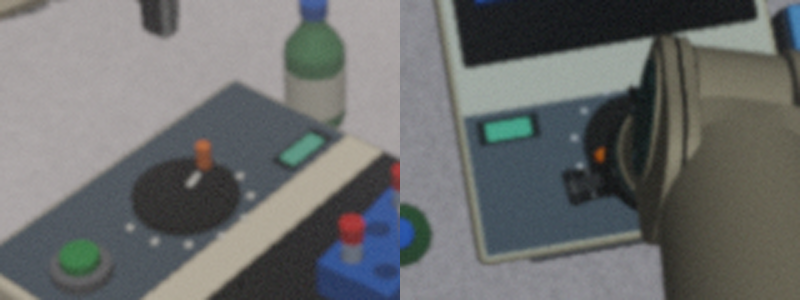

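In the scene crop the peg is at (203,155), still at rest, and the fingertip is at (160,15), above and behind it. In the top crop the peg is at (600,155). Next I descend and creep forward until contact.

```bash
python3 -m inch '[0,-0.3,2,0,0,0,0,2,0,0,0,0,2,0,0,0,0,2,0,0,0,0,1.5,0,0,0,0,1,0,0,0,0,0.4,0,0,0,0,0,0,0]'
python3 - <<'E'
from h import *
go(508,-99,91,17)
im=robot.get_image("scene"); cv2.imwrite('pics/s2.png',cv2.resize(im[176:296,166:326],None,fx=4,fy=4,interpolation=cv2.INTER_CUBIC))
E
```

```text
t: 3.37
tool_pos: [490.0, -105.5, 92.2]
tcp_rot: [-0.0, -0.144, 0.99, 0.0]
wrist_force: [0.4, -0.2, 0.1]
width: 0.3
finger_force: 0.0
t 3.37 tcp [ 490.  -105.5   92.2] head 16.6 F [ 0.4  -0.23  0.08] q7 1.95
spin -0.007
shift cm [-1.91  0.1   0.12]
```

View pics/s2.png

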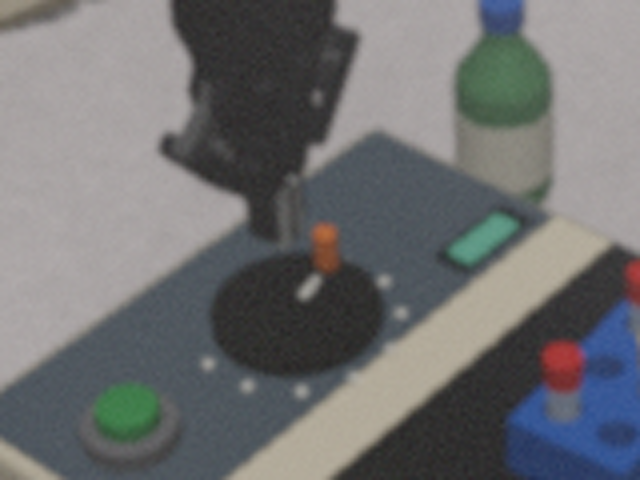

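The finger stands just behind the peg at (325,248) in the crop, in line with it, with about a 10 mm gap. First click.

```bash
cat >> h.py <<'E'
def peg():
    im=robot.get_image("scene"); u,v,a=blob(im,(3,130,80),(18,255,255),(200,215,280,285)); P=ray("scene",u,v,95)[:2]-[1.3,-0.8]-[529,-125]
    print('peg',round(u),round(v),a,(P+[529,-125]).round(1),'r',np.hypot(*P).round(1),'clicks',((114.8-np.degrees(np.arctan2(P[1],P[0])))/30).round(2)); return im
E
python3 -m inch '[-0.5,0.1,0,0,0,-0.4,0.1,0,0,0,-0.2,0,0,0,0,-0.2,0,0,0,0,-0.2,0,0,0,0,-0.1,0,0,0,0]'
python3 -c "
from h import *
go(529,-125,91);peg()"
```

```text
t: 3.92
tool_pos: [504.4, -99.4, 92.4]
tcp_rot: [-0.0, -0.144, 0.99, 0.0]
wrist_force: [-2.9, 1.0, 0.4]
width: -0.2
finger_force: 1.1
t 3.92 tcp [504.4 -99.4  92.4] head 16.5 F [-2.92  1.03  0.39] q7 1.93
shift cm [-1.63 -3.15  0.13]
peg 250 239 53.0 [522.3 -94. ] r 31.7 clicks 0.42
```

```bash
python3 -m inch '[-0.2,0,0,0,0,-0.1,0,0,0,0,0,0,0,0,0,0,0,0,0,0]'
python3 -c "
from h import *
go(529,-125,91);peg()"
```

```text
t: 4.3
tool_pos: [508.5, -99.1, 92.4]
tcp_rot: [0.001, -0.144, 0.99, -0.0]
wrist_force: [0.5, 0.4, 1.2]
width: 0.4
finger_force: 0.0
t 4.3 tcp [508.5 -99.1  92.4] head 16.5 F [0.54 0.39 1.15] q7 1.93
shift cm [-1.23 -3.06  0.14]
peg 253 241 52.0 [532.3 -93.3] r 31.8 clicks 1.02
```

```bash
python3 -m inch '[0.4,0.4,0,0,0,0,0.4,0,0.1,0,0,0,0,0.1,0,0,0,0,0.1,0,0,0,0,0.1,0,0,0,0,0.1,0,0,0,0,0,0]'
python3 -c "
from h import *
go(510.4,-88.1,92,-13)
go(524.4,-91.5,92,-13);peg()"
```

```text
t: 4.93
tool_pos: [501.2, -92.3, 92.3]
tcp_rot: [-0.0, 0.107, 0.994, -0.0]
wrist_force: [-0.7, 0.3, -0.1]
width: -0.3
finger_force: 0.0
t 4.93 tcp [501.2 -92.3  92.3] head -12.3 F [-0.72  0.25 -0.07] q7 1.59
spin 0.013
shift cm [-0.8   0.61  0.03]
t 4.93 tcp [501.2 -92.3  92.3] head -12.3 F [-0.72  0.25 -0.07] q7 1.59
spin 0.013
shift cm [-2.24  0.6   0.03]
peg 253 241 54.0 [532.6 -93.9] r 31.3 clicks 1.04
```

```bash
python3 -m inch '[-0.4,0.6,0,0,0,-0.5,0,0,0,0,-0.4,0,0,0,0,-0.2,0,0,0,0,-0.2,0,0,0,0,-0.2,0,0,0,0,-0.2,0,0,0,0,0,0,0,0,0]'
python3 -c "
from h import *
go(524.4,-91.5,92);peg()"
```

```text
t: 5.65
tool_pos: [524.8, -91.8, 92.4]
tcp_rot: [0.001, 0.106, 0.994, -0.0]
wrist_force: [-0.1, -0.1, 1.4]
width: 0.3
finger_force: 0.0
t 5.65 tcp [524.8 -91.8  92.4] head -12.1 F [-0.1  -0.08  1.39] q7 1.59
shift cm [0.05 0.02 0.04]
peg 256 246 58.0 [547.5 -99. ] r 31.9 clicks 2.01
```

```bash
python3 -m inch '[0.4,0.6,0,0,0,0,0.4,0,0.1,0,0,0,0,0.11,0,0,0,0,0.11,0,0,0,0,0.11,0,0,0,0,0.11,0,0,0,0,0,0]'
python3 -c "
from h import *
go(531.3,-83.8,92,-43)
go(541.8,-93.7,92,-43);peg()"
```

```text
t: 6.28
tool_pos: [521.6, -80.1, 92.4]
tcp_rot: [0.0, 0.368, 0.93, -0.0]
wrist_force: [0.5, 1.1, -0.5]
width: -0.1
finger_force: 0.0
t 6.28 tcp [521.6 -80.1  92.4] head -43.2 F [ 0.53  1.11 -0.5 ] q7 1.21
spin -0.004
shift cm [-0.96  0.39  0.04]
t 6.28 tcp [521.6 -80.1  92.4] head -43.2 F [ 0.53  1.11 -0.5 ] q7 1.21
spin -0.004
shift cm [-2.4   0.38  0.04]
peg 256 246 57.0 [546.8 -98.5] r 31.9 clicks 1.96
```

```bash
python3 -m inch '[-0.5,0.4,0,0,0,-0.5,0,0,0,0,-0.5,0,0,0,0,-0.3,0,0,0,0,-0.2,0,0,0,0,-0.2,0,0,0,0,-0.2,0,0,0,0,0,0,0,0,0]'
python3 -c "
from h import *
go(541.8,-93.7,92);peg()"
```

```text
t: 7.0
tool_pos: [542.4, -95.4, 92.4]
tcp_rot: [0.001, 0.368, 0.93, -0.0]
wrist_force: [-0.7, 0.5, 0.4]
width: -0.1
finger_force: 0.0
t 7.0 tcp [542.4 -95.4  92.4] head -43.1 F [-0.66  0.49  0.45] q7 1.22
shift cm [0.16 0.08 0.04]
peg 254 252 67.0 [ 557.9 -111. ] r 32.1 clicks 2.96
```

```bash
python3 -m inch '[0.5,0.6,0,0,0,0,0.4,0,0.1,0,0,0,0,0.1,0,0,0,0,0.1,0,0,0,0,0.11,0,0,0,0,0.11,0,0,0,0,0,0]'
python3 -c "
from h import *
go(551.6,-90.5,92,-73)
go(555.7,-104.3,92,-73);peg()"
```

```text
t: 7.63
tool_pos: [544.9, -82.4, 92.2]
tcp_rot: [-0.0, 0.595, 0.804, -0.0]
wrist_force: [-0.7, -0.3, 0.1]
width: -0.3
finger_force: 0.0
t 7.63 tcp [544.9 -82.4  92.2] head -73.0 F [-0.7  -0.33  0.09] q7 0.84
spin 0.0
shift cm [-0.97  0.4   0.02]
t 7.63 tcp [544.9 -82.4  92.2] head -73.0 F [-0.7  -0.33  0.09] q7 0.84
spin 0.0
shift cm [-2.41  0.39  0.02]
peg 254 251 72.0 [ 557.1 -110.1] r 31.8 clicks 2.9
```

```bash
python3 -m inch '[-0.5,0.4,0,0,0,-0.5,0,0,0,0,-0.5,0,0,0,0,-0.3,0,0,0,0,-0.2,0,0,0,0,-0.2,0,0,0,0,-0.2,0,0,0,0,0,0,0,0,0]'
python3 -c "
from h import *
go(555.7,-104.3,92);peg()"
```

```text
t: 8.35
tool_pos: [555.7, -106.6, 92.4]
tcp_rot: [0.0, 0.594, 0.804, -0.0]
wrist_force: [0.1, -0.9, -0.6]
width: 0.0
finger_force: 0.0
t 8.35 tcp [ 555.7 -106.6   92.4] head -72.9 F [ 0.12 -0.94 -0.61] q7 0.87
shift cm [0.22 0.07 0.04]
peg 248 256 67.0 [ 560.5 -126.4] r 31.5 clicks 3.91
```

Four clicks. Back off, rise, and go above the key.

```bash
python3 -m inch '[0.6,0,0,0,0,0.3,0,-1,0,0,0,0,-2.5,0,0,0,0,-2.5,0,0,0,0,0,0,0]'
python3 -c "
from h import *
go(541.5,-229.2,130);peg()"
```

```text
t: 8.82
tool_pos: [555.9, -96.7, 157.0]
tcp_rot: [0.003, 0.594, 0.805, 0.002]
wrist_force: [0.7, 0.8, -0.8]
width: 0.3
finger_force: 0.0
t 8.82 tcp [555.9 -96.7 157. ] head -72.8 F [ 0.74  0.85 -0.81] q7 0.81
shift cm [-12.23  -5.3    2.7 ]
peg 248 255 64.0 [ 559.8 -125.8] r 30.8 clicks 3.88
```

```bash
python3 -m inch '[-2.5,-1,0,0,0,-3,-1.3,0,0,0,-3,-1.3,0,0,0,-2.5,-1,0,0,0,-1.2,-0.6,0,0,0,0,0,1.5,0,0,0,0,1.5,0,0,0,0,0,0,0]'
python3 - <<'E'
from h import *
go(541.5,-229.2,100)
im=peg(); a=cv2.resize(im[195:315,146:306],None,fx=2.5,fy=2.5,interpolation=cv2.INTER_CUBIC)
b=cv2.resize(robot.get_image("top")[210:330,340:500],None,fx=2.5,fy=2.5,interpolation=cv2.INTER_CUBIC)
cv2.imwrite('pics/k.png',np.hstack([a,b]))
E
```

```text
t: 9.53
tool_pos: [537.5, -226.2, 119.5]
tcp_rot: [-0.003, 0.594, 0.805, -0.0]
wrist_force: [0.1, 1.5, -0.8]
width: -0.0
finger_force: 0.0
t 9.53 tcp [ 537.5 -226.2  119.5] head -72.8 F [ 0.08  1.5  -0.8 ] q7 1.03
shift cm [-0.42  0.3   1.95]
peg 248 255 68.0 [ 559.7 -125.9] r 30.8 clicks 3.88
```

View pics/k.png

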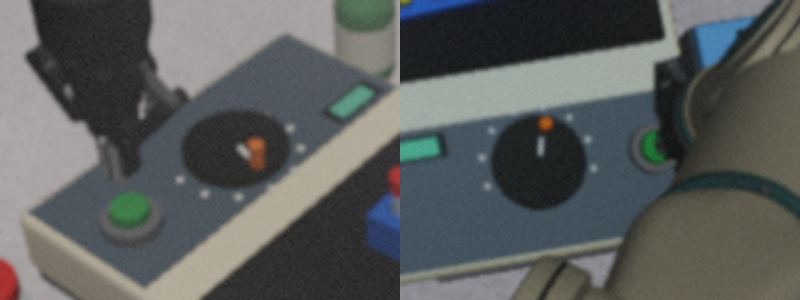

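The top crop shows the peg at (546,124), on the 5th dot with three dots to its right, so the dial is set. The fingertip is above the key (scene crop (130,207)). Press in small steps.

```bash
python3 -m inch '[-0.4,0.3,1,0,0,0,0,1,0,0,0,0,0.5,0,0,0,0,0.3,0,0,0,0,0.2,0,0,0,0,0.2,0,0,0,0,0,0,0]'
python3 -c "
from h import *
go(541.5,-229.2,86)"
```

```text
t: 10.22
tool_pos: [543.1, -230.9, 90.1]
tcp_rot: [-0.001, 0.594, 0.805, 0.0]
wrist_force: [-1.7, 0.9, 2.7]
width: -0.4
finger_force: 1.2
t 10.22 tcp [ 543.1 -230.9   90.1] head -72.9 F [-1.74  0.86  2.65] q7 1.05
shift cm [ 0.21 -0.11  0.41]
```

```bash
python3 -m inch '[0,0,0.2,0,0,0,0,0.15,0,0,0,0,0.1,0,0,0,0,0,0,0,0,0,0,0,0]'
python3 -c "
from h import *
go(541.5,-229.2,86)"
```

```text
t: 10.63
tool_pos: [543.4, -231.0, 86.1]
tcp_rot: [-0.0, 0.594, 0.805, 0.0]
wrist_force: [-1.9, 2.2, 5.1]
width: -0.0
finger_force: 2.7
t 10.63 tcp [ 543.4 -231.    86.1] head -72.9 F [-1.87  2.2   5.09] q7 1.06
shift cm [ 0.23 -0.13  0.01]
```

```bash
python3 -m inch '[0,0,0.1,0,0,0,0,0.1,0,0,0,0,0,0,0,0,0,0,0,0]'
```

```text
t: 10.97
tool_pos: [543.5, -231.1, 85.8]
tcp_rot: [0.0, 0.594, 0.804, 0.001]
wrist_force: [-6.3, 3.7, 18.0]
width: -0.0
finger_force: 9.4
```

Bottomed out: 18 N with no further travel. Release and check.

```bash
python3 -m inch '[0,0,-0.5,0,0,0,0,-1,0,0,0,0,-2,0,0,0,0,-3,0,0,0,0,-3,0,0,0,0,-2,0,0,0,0,0,0,0,0,0,0,0,0]'
python3 - <<'E'
from h import *
im=peg(); cv2.imwrite('pics/end.png',cv2.resize(im[170:410,100:420],None,fx=2.4,fy=2.4,interpolation=cv2.INTER_CUBIC))
E
```

```text
t: 11.63
tool_pos: [544.6, -231.9, 200.2]
tcp_rot: [0.002, 0.594, 0.805, 0.0]
wrist_force: [0.6, -0.6, -0.4]
width: 0.1
finger_force: 0.0
peg 248 255 66.0 [ 559.6 -125.9] r 30.7 clicks 3.88
```

View pics/end.png

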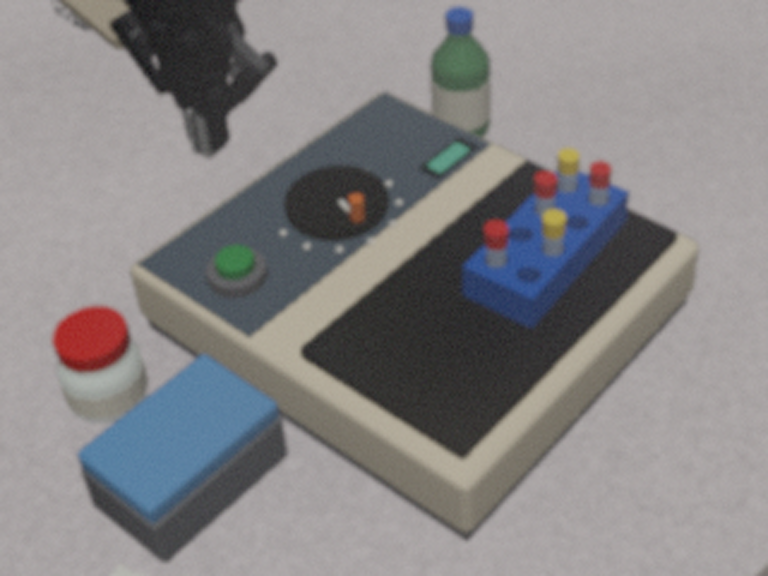

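The key is up again at (236,262), the peg at (356,207) is in the fourth click, everything else is where it stood, and the gripper is clear.

```bash
python3 -c "
from rig import robot
print(robot.hand_in())"
```

```text
the job is handed in; nothing more can be done
None
```

The dial was turned four clicks clockwise and rests there, then the start key was pressed fully down and sprang back; nothing else was moved, and the job was handed in at about 12 s.

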